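# Slide the shallow tin out of the row

### The job

Three round salve tins stand touching in a row, and one of them is shallower than the other two. Push the shallow tin out of the row and slide it across the bench, without lifting or tipping it, until its whole base lies on the brown paper sheet beyond, and leave it there. The two tall tins must stay where they stand, and the bottle, the dropper bottle and the glass jar nearby must not be disturbed.

Things in the scene. Friction and masses are not known exactly. Their poses are not given: they have to be found in the camera images.
- shallow_tin_centre (a point): centre (half-way up, 15 mm above the bench) of the shallow round plain metal tin with a screw lid: 84 mm across, 30 mm high, about 130 g. It stands upright somewhere in the row of three tins: at either end or in the middle. It slides freely on the bench and the paper.
- tin_a_centre (a point): centre (23 mm above the bench) of one of the two tall plain metal tins: 84 mm across, 46 mm high, about 220 g. The three tins touch in a straight row (centres 84.5 mm apart), which runs nearly parallel to the long sides of the paper sheet, on the robot's side of it. A tin's own turn about the vertical means nothing.
- tin_b_centre (a point): centre of the other tall tin, like tin_a
- sheet: brown kraft-paper sheet fixed flat on the bench, paper-thin with no edge to catch on, a thin dark line along each long edge. Origin at its centre on the bench; its own x axis runs across it (130 mm wide), pointing away from the robot and the tins; its own y axis runs along it (350 mm long). The row of tins stands 135 to 210 mm from its centre on its -x side.
- bottle_centre (a point): centre (60 mm up) of an amber glass bottle with a black cap, 49 mm across, 119 mm high, standing beyond the paper sheet; leave it alone
- jar_centre (a point): centre (76 mm up) of a glass jar of dried herbs with a pale lid, 80 mm across, 153 mm high, standing to the left of the tins; leave it alone
- dropper_centre (a point): centre (64 mm up) of an amber dropper bottle with a black rubber bulb, 39 mm across, 128 mm high, standing beyond the paper sheet; leave it alone
There are look-alikes about, which are no part of the job. Leave any black look-alike of the part that bears shallow_tin_centre alone.

How it is judged (in metres and radians):
On the way:
1. the shallow tin stands out of the row, at least 25 mm clear of every other tin (horizontal distance between shallow_tin_centre and tin_a_centre above 0.109 m and horizontal distance between shallow_tin_centre and tin_b_centre above 0.109 m and height (world z) of shallow_tin_centre below 0.023 m), for 0.1 s.
At the end, for the whole second after the job is handed in: The shallow tin stands upright and still, its whole base on the sheet (centre within 26 mm of the sheet's long centre line and 126 mm of its middle along it); each tall tin is within 10 mm, and each bystander within 20 mm, of where it stood (x of shallow_tin_centre in the frame of sheet between -0.026 and 0.026 m and y of shallow_tin_centre in the frame of sheet between -0.136 and 0.136 m and height (world z) of shallow_tin_centre below 0.019 m and angle between shallow_tin_centre's own z axis and vertical below 0.1 rad and linear speed of shallow_tin below 0.01 m/s and distance of each of tin_a_centre, tin_b_centre from where it was at the start of the episode below 0.01 m and distance of each of bottle_centre, jar_centre, dropper_centre from where it was at the start of the episode below 0.02 m); the robot touches nothing.
It fails at once if the shallow tin is lifted more than 10 mm (height (world z) of shallow_tin_centre above 0.025 m).
It fails at once if the shallow tin is tipped by more than 0.3 rad (angle between shallow_tin_centre's own z axis and vertical above 0.3 rad).
It fails at once if a tall tin is moved by more than 10 mm (distance of any of tin_a_centre, tin_b_centre from where it was at the start of the episode above 0.01 m).
It fails at once if a bystander is moved by more than 20 mm (distance of any of bottle_centre, jar_centre, dropper_centre from where it was at the start of the episode above 0.02 m).
It also fails if it takes over 38 s, if anything falls off the work surface, if the arm or the gripper's body presses on something with over 40 N, if the wrist force passes 120 N, or if a joint passes its speed limit or range.

### The arm

A 6-joint arm with a two-finger parallel gripper is mounted at the origin on a cart in front of the work surface, level with it; the furniture and walls round the work are solid. World frame = base frame: x ahead of the robot, y to its left, z up, the work surface at z = 0. Lengths are in mm, angles in rad, forces in N, time in s.
With the tool pointing down it reaches from about 425 to 1125 mm from the base axis. Payload 14.9 kg.
Tool frame: the origin (TCP) lies between the finger pads; the fingertips stand 17 mm ahead of it and the grasp point (between the pads) lies 2 mm behind it (robot.tcp_to_tips is the distance from the TCP to the fingertips, in mm); z points along the fingers, x is the direction in which the jaws open and shut, and the axes are right-handed (so a half turn about z gives the same grasp; the last joint's range is limited). The gripper opens to 91 mm and grips with 3 to 60 N. Pads are 32 mm wide; open, the fingers measure 118 mm over their backs; the gripper's body (76 mm by 178 mm) begins 60 mm behind the grasp point.
Start: joints at [1.253, 0.379, 1.734, -0, 1.028, -0.033], TCP at [196.683, 671.814, 230.932] pointing down, gripper open.
Joint ranges: [-2.77, 2.77], [-0.74, 2.19], [0, 2.66], [-1.06, 4.2], [0.31, 2.87], [-3.08, 3.08]. Speed limits (rad/s): [1.89, 1.89, 2.39, 3.14, 3.14, 3.14].

### API

Orientations are given as a 3x3 rotation matrix whose columns are the frame's x, y, z axes.
In Python, from bench import robot, sense, optics, ticket gives the robot as it stands. Calls block until the motion is done:
- robot.move_to(position, orientation): joint-space move of the TCP to a pose.
- robot.move_l(position, vel=150, ori=None, contact_N=None): straight line of the TCP; ori=None keeps the orientation; vel is the mean speed in mm/s. With contact_N (N) it stops when the force on the tool has changed by that much, and returns True; else False.
- robot.move_j(angles): joint-space move.
- robot.command_gripper(opening, f_grip=None): opening from 0.0 (shut) to 1.0 (fully open); f_grip is the grip in N (None keeps the last); returns when the fingers have stopped.
- robot.dwell(seconds).
- robot.inverse_kinematics(position, orientation): joint angles nearest the present ones, or None.
- sense(): the state.
- optics.get_image(name): name is "side" or "top"; returns a dict with "frame" (480x640x3 uint8, red, green, blue), "z_map" (480x640 float32, mm along the optical axis (not along the pixel's ray), 0 where there is no reading), "fx", "fy", "cx", "cy" (pixels), "R" (3x3) and "t" (3): a world point X has camera coordinates R X + t. Camera axes: x right, y down, z forward; pixel columns grow to the right and rows downward; lengths in mm; the calibration is good to about 2 mm. A picture is of the moment at which its call begins.
A pose or a line that the arm cannot do raises robot.MotionError and nothing moves.
- ticket.hand_in(): hands the job in, once; it reports no verdict.
The state is a dict: "t": time; "joint_pos": joint angles; "qd": joint speeds; "joint_torque": joint torques, N m; "position": TCP position; "ee_rot": TCP orientation; "force": force on the tool from outside, world axes, zero at the start; "wrist_torque": the same for the moment, N m; "gripper_width": opening from 0.0 (shut) to 1.0 (fully open).
Only numpy, scipy, OpenCV 4.12 (cv2) and the standard library are available. Lean on these libraries where they do the work, as an engineer would, in place of code of your own. Each camera call takes 0.05 s, during which the arm holds its last target.

## Working session

There is one attempt and no reset: what is moved stays moved. The work goes in short steps, each a Python script; the robot and the scene stay as the last script left them, time stands still between calls to the robot, and variables do not carry over. Pictures are saved under pics/ and viewed, and the job is handed in when it is done.

```bash
mkdir -p pics; ls; cat > h.py <<'E'
import numpy as np, cv2, pickle
from bench import robot, sense, optics, ticket
def grab(n,tag):
    d=optics.get_image(n); cv2.imwrite(f'pics/{tag}.png',d['frame'][:,:,::-1]); pickle.dump(d,open(f'{tag}.pkl','wb')); return d
def zmap_world(d):
    z=d['z_map'].astype(float); v,u=np.mgrid[0:480,0:640]
    P=np.stack([(u-d['cx'])/d['fx']*z,(v-d['cy'])/d['fy']*z,z],-1)
    W=(P-np.array(d['t']))@np.array(d['R']); W[z<=0]=np.nan; return W
def ray(d,u,v,h):
    R=np.array(d['R']);t=np.array(d['t']);c=-R.T@t
    r=R.T@np.array([(u-d['cx'])/d['fx'],(v-d['cy'])/d['fy'],1]); return c+r*(h-c[2])/r[2]
E
python3 - <<'E'
from h import *
for n in('top','side'):
    d=grab(n,n+'0'); print(n,d['fx'],-np.array(d['R']).T@np.array(d['t']))
s=sense();print(s['t'],s['position'],s['ee_rot'],s['gripper_width'])
E
```

```text
pics
top 463.59038720346547 [510.80994558 249.21515153 940.1391836 ]
side 486.659016350193 [ 472.46088001 -479.32239564  702.86265461]
0.1 [196.55938765 671.46623026 230.36037946] [[ 2.80959402e-01  9.59719593e-01 -3.42750292e-04]
 [ 9.59719105e-01 -2.80959606e-01 -9.68908138e-04]
 [-1.02617911e-03 -5.67201524e-05 -9.99999472e-01]] 0.9973197519303665
```

View pics/top0.png

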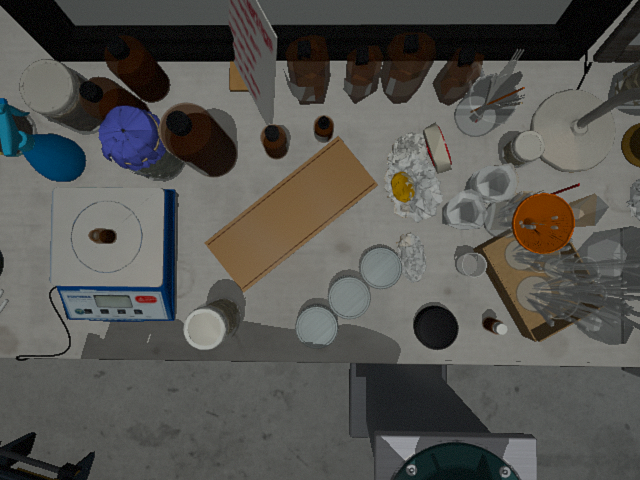

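View pics/side0.png

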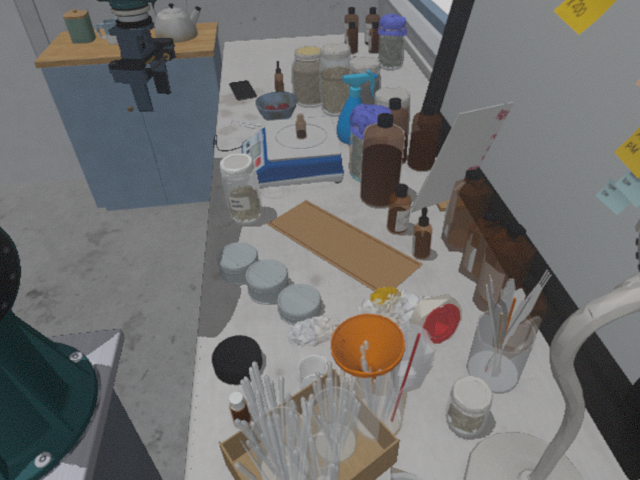

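The top view shows three metal tins at about (317,325), (350,296) and (381,267). There is a black tin at (436,327), the paper at about (292,213), the jar at (206,328), the bottle at (274,142) and the dropper at (323,127). Next I'll measure the heights and look at a close crop.

```bash
python3 - <<'E'
import pickle
import numpy as np, cv2
import sys
from h import zmap_world, ray
d=pickle.load(open('top0.pkl','rb')); s=pickle.load(open('side0.pkl','rb'))
W=zmap_world(d)
for n,(u,v) in dict(t1=(317,325),t2=(350,296),t3=(381,267),black=(436,327),jar=(205,328),foil=(412,257),bottle=(272,135),dropper=(323,122)).items():
    print(n,np.nanmedian(W[v-6:v+7,u-6:u+7].reshape(-1,3),axis=0).round(1))
# bench level near
print('bench',np.nanmedian(W[320:330,270:285].reshape(-1,3),axis=0), 'paper',np.nanmedian(W[208:218,287:297].reshape(-1,3),axis=0))
Ws=zmap_world(s)
for n,(u,v) in dict(t1=(239,258),t2=(266,276),t3=(299,299)).items(): print('side',n,np.nanmedian(Ws[v-4:v+5,u-4:u+5].reshape(-1,3),axis=0).round(1))
# paper
hsv=cv2.cvtColor(d['frame'],cv2.COLOR_RGB2HSV)
m=cv2.inRange(hsv,(8,70,80),(20,200,255)); m[:, :200]=0;m[:130]=0;m[300:]=0;m[:,385:]=0
m=cv2.morphologyEx(m,cv2.MORPH_CLOSE,np.ones((5,5)))
c=max(cv2.findContours(m,0,2)[0],key=cv2.contourArea)
r=cv2.boxPoints(cv2.minAreaRect(c)); P=np.array([ray(d,u,v,0) for u,v in r]); print(r,P.round(1),P.mean(0),[np.linalg.norm(P[i]-P[i-1]) for i in range(4)])
a=cv2.resize(d['frame'][240:350,270:470],None,fx=3,fy=3); b=cv2.resize(s['frame'][225:345,200:380],None,fx=3,fy=3)
cv2.imwrite('pics/c_top.png',a[:,:,::-1]);cv2.imwrite('pics/c_side.png',b[:,:,::-1])
E
```

```text
t1 [373.9 277.1  46. ]
t2 [430.1 214.2  45.8]
t3 [486.  153.7  29.9]
black [370.8  46.4  30.2]
jar [382.5 464.4 152.9]
foil [506.1  92.8  25.9]
bottle [722.2 359.  119.1]
dropper [749.2 267.9 100.1]
bench [3.66262356e+02 3.59490503e+02 3.45251384e-01] paper [593.8586307  332.70016228   1.24065332]
side t1 [375.7 268.3  43.8]
side t2 [428.  207.6  43.9]
side t3 [486.5 152.5  27.8]
[[203.1002  242.51639]
 [337.92957 134.9003 ]
 [377.6767  184.69846]
 [242.84735 292.31454]] [[531.2 513.    0. ]
 [753.6 239.8   0. ]
 [652.  158.2   0. ]
 [430.8 429.9   0. ]] [591.88848785 335.19392699   0.        ] [np.float64(130.31285830648372), np.float64(352.2844947125042), np.float64(130.2868608537267), np.float64(350.34478376531416)]
```

View pics/c_top.png

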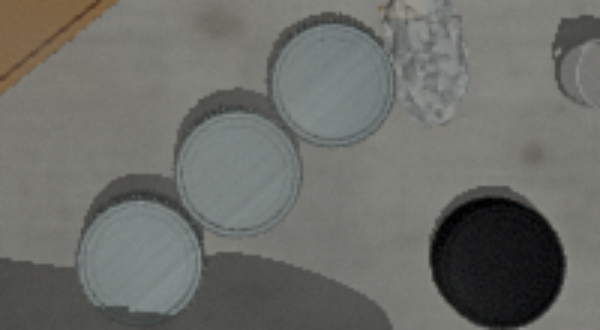

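View pics/c_side.png

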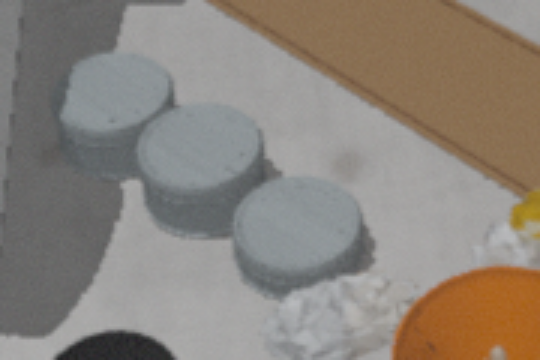

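```bash
python3 - <<'E'
import pickle
import numpy as np, cv2
from h import zmap_world, ray
d=pickle.load(open('top0.pkl','rb')); W=zmap_world(d)
X,Y,Z=W[...,0],W[...,1],W[...,2]
for n,(x,y,h) in dict(t1=(374,274,46),t2=(430,213,46),t3=(486,153,30),black=(371,46,30)).items():
    m=((abs(Z-h)<5)&(np.hypot(X-x,Y-y)<60)).astype('uint8')
    c=max(cv2.findContours(m,0,2)[0],key=cv2.contourArea)
    (u,v),r=cv2.minEnclosingCircle(c); M=cv2.moments(c)
    print(n,(u,v),r,ray(d,u,v,h).round(1),'cent',ray(d,M['m10']/M['m00'],M['m01']/M['m00'],h).round(1), 'diam mm',2*r*(940-h)/d['fx'])
# obstacles map around t3 : height>8
for x in range(380,660,10):
    print(x,' '.join('%3s'%( '' if not (k:=((abs(X-x)<5)&(abs(Y-y)<5))).any() else int(np.nanmax(Z[k]))) for y in range(360,-10,-10)))
E
```

```text
t1 (321.3118896484375, 322.7079162597656) 28.085613250732422 [378.4 268.8  46. ] cent [375.6 272.5  46. ] diam mm 108.32208319770395
t2 (346.2751770019531, 300.2732849121094) 25.475290298461914 [421.9 221.3  46. ] cent [425.3 218.8  46. ] diam mm 98.2544511512024
t3 (380.3130798339844, 267.77569580078125) 21.301212310791016 [484.5 154.9  30. ] cent [484.6 154.7  30. ] diam mm 83.62599285007316
black (436.6097412109375, 328.07318115234375) 21.609994888305664 [368.8  45.2  30. ] cent [368.9  45.2  30. ] diam mm 84.8382360427475
380   3   3   2   3  47  48  49  49  48  49  48  49  49   3   3   1   4   4   3   3   2   2   3   4   5   4   2  19  33  32  33  33  33  33  32  33   3
390   5   4   3   3  44  48  48  47  48  49  48  48  50  49  49  50  49  45   4   2   4   3   3   3   2   4   4   3  32  32  31  32  31  31  32  34   2
400   4   3   3   4   3  46  48  47  48  49  49  48  49  49  48  49  48  49  44   4   2   3   3   3   3   2   1   3  18  33  32  32  31  32  33  26   2
410   2   5   4   4   3   2  44  48  49  48  45  48  49  49  47  51  49  49  48   4   2   2   3   2   2   2   4 
[... 2987 characters left out ...]
   6   3   2   1   3   5   4   3   2  40  55  57  57  57  57  51  51  38  99 105 104  98  99
620   4   3   4   4   3   5   4   4   5   3   5   4   4   4   3   4   4   4   2   2   2   5  34  56  59  59  65  64  63  55  55  41  35 101 103 104 105
630   3   4   5   3   4   4   5   5   4   4   5   6   4   4   4   5   4   5   3   3   2   3  55  57  62  62  60  68  68  61  56  51  36  25 104 104 119
640   3   3   4   5   4   4   3   5   4   6   3   5   5   4   3   4   5   4   4   2   3  19  54  60  61  62  62  68  66  62  55  55  39   2   3   3 120
650   4   5   3   4   6   5   5   4   3   5   6   5   5   4   4   4   4   5   4   4   4  22  54  60  60  65  67  68  60  63  58  54  26   3   3   6 120
```

The side and top crops agree with the heights. Candidates for the shallow tin are (317,325) at 46 mm, (350,296) at 46 mm, (381,267) at 30 mm, and the black look-alike (436,327), which is ruled out. So it's the end tin at (381,267), about (484.5, 155) mm in the world. Crumpled foil at (412,257) sits close to it. I'll check the finger clearance around the foil.

```bash
python3 - <<'E'
import pickle
import numpy as np
from h import zmap_world, ray
d=pickle.load(open('top0.pkl','rb')); s=pickle.load(open('side0.pkl','rb'))
for u,v,h in((316.7,326.7,46),(349.3,297.3,46),(381,268,30)): print(ray(d,u,v,h).round(1))
W=np.concatenate([zmap_world(d).reshape(-1,3),zmap_world(s).reshape(-1,3)])
W=W[np.isfinite(W[:,0])]
T=np.array([484.5,155.]); C=np.array([592,335.]); a0=np.arctan2(.632,.775)
for da in(-8,-4,0,4):
    a=a0+np.radians(da); u=np.array([np.cos(a),np.sin(a)]); n=np.array([-u[1],u[0]])
    q=W[:,:2]-T; al=q@u; la=q@n; z=W[:,2]; out=np.hypot(al,la)>46
    f=out&(z>9)&(z<200)
    print(da,u.round(3),'behind: +side',la[f&(al>-85)&(al<-30)&(la>0)].min().round(1),'-side',np.sort(la[f&(al>-85)&(al<-30)&(la<0)&(la>-60)])[-8:].round(1))
    g=f&(al>0)&(al<240)
    print('  ahead + ',la[g&(la>0)].min().round(1),'-',np.sort(la[g&(la<0)])[-5:].round(1))
    b=(z>80)&(z<230)&(al>-115)&(al<200)&(abs(la)<95); print('  body hits',b.sum(), W[b].mean(0) if b.any() else '')
    L=(0-(T-C)@np.array([.775,.632]))/(u@np.array([.775,.632])); print('  L',L,'sheet y',(T+L*u-C)@np.array([-.632,.775]))
E
```

```text
[370.7 277.6  46. ]
[427.7 215.6  46. ]
[484.1 153.6  30. ]
-8 [0.855 0.518] behind: +side 41.2 -side [-36.9 -36.4 -35.9 -35.7 -35.4 -34.7 -34.7 -33.9]
  ahead +  46.0 - [-48.2 -47.6 -47.1 -46.5 -46.3]
  body hits 0 
  L 199.004368737866 sheet y -99.25673364688701
-4 [0.817 0.576] behind: +side 43.9 -side [-34.  -33.9 -33.1 -33.1 -33.1 -32.3 -31.9 -31.4]
  ahead +  45.7 - [-48.9 -48.8 -48.  -47.3 -46.6]
  body hits 0 
  L 197.54889107105845 sheet y -85.34065164673743
0 [0.775 0.632] behind: +side 47.6 -side [-30.8 -30.7 -30.5 -30.3 -30.2 -29.7 -29.1 -28.7]
  ahead +  45.2 - [-51.  -50.7 -49.5 -49.2 -48.2]
  body hits 0 
  L 197.06767190118188 sheet y -71.55999999999999
4 [0.729 0.685] behind: +side 53.2 -side [-27.4 -27.4 -27.1 -27.  -26.7 -26.5 -26.  -25.9]
  ahead +  44.4 - [-53.5 -52.1 -51.4 -50.9 -49.7]
  body hits 0 
  L 197.54889107105845 sheet y -57.779348353262556
```

```bash
cat >> h.py <<'E'
T=np.array([484.3,154.3]); a=np.arctan2(.632,.775)-np.radians(4); U=np.array([np.cos(a),np.sin(a)]); N=np.array([-U[1],U[0]])
def ori(s):
    x=np.array([*(s*N),0]); z=np.array([0,0,-1.]); return np.stack([x,np.cross(z,x),z],1)
def P(al,z): return [*(T+al*U),z]
E
python3 - <<'E'
from h import *
for s in(1,-1):
    for al,z in((-67,230),(-67,23),(60,23),(142,23)): print(s,al,z,robot.inverse_kinematics(P(al,z),ori(s)))
E
```

```text
1 -67 230 [ 2.10668593e-01 -3.89263361e-02  2.23430736e+00 -4.44089210e-16
  9.46211634e-01 -1.97442584e+00]
1 -67 23 [ 2.10668593e-01  3.77918084e-01  2.28573116e+00 -4.44089210e-16
  4.77943413e-01 -1.97442584e+00]
1 60 23 [ 2.99180864e-01  5.03096369e-01  2.05199546e+00 -4.44089210e-16
  5.86500822e-01 -1.88591357e+00]
1 142 23 [ 3.38639662e-01  5.88419578e-01  1.89034842e+00 -4.44089210e-16
  6.62824656e-01 -1.84645477e+00]
-1 -67 230 [ 2.10668593e-01 -3.89263361e-02  2.23430736e+00 -4.44089210e-16
  9.46211634e-01  1.16716681e+00]
-1 -67 23 [ 2.10668593e-01  3.77918084e-01  2.28573116e+00 -4.44089210e-16
  4.77943413e-01  1.16716681e+00]
-1 60 23 [ 2.99180864e-01  5.03096369e-01  2.05199546e+00 -4.44089210e-16
  5.86500822e-01  1.25567909e+00]
-1 142 23 [ 3.38639662e-01  5.88419578e-01  1.89034842e+00 -4.44089210e-16
  6.62824656e-01  1.29513788e+00]
```

```bash
python3 - <<'E'
from h import *
robot.command_gripper(0.286)
robot.move_to(P(-67,230),ori(-1))
robot.move_l(P(-67,90),vel=150)
s=sense();print(s['t'],s['position'],P(-67,90),s['gripper_width'],s['force'])
grab('top','top1');d=grab('side','side1')
cv2.imwrite('pics/c1.png',cv2.resize(d['frame'][150:400,130:430],None,fx=2.5,fy=2.4)[:,:,::-1])
E
```

```text
4.4167 [430.02932523 115.84368678  90.59777778] [np.float64(429.549059947637), np.float64(115.68219887949928), 90] 0.2845807245286675 [ 0.70669767 -0.44221234  0.65542232]
```

View pics/c1.png

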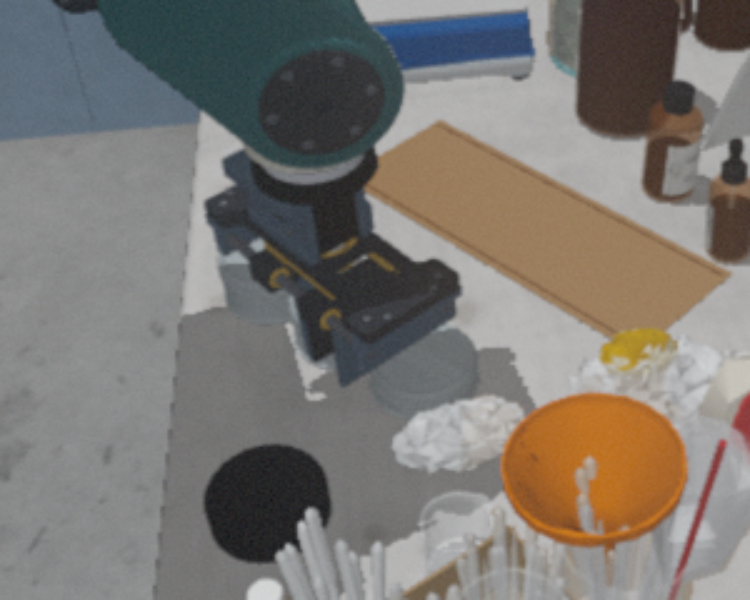

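View pics/top1.png

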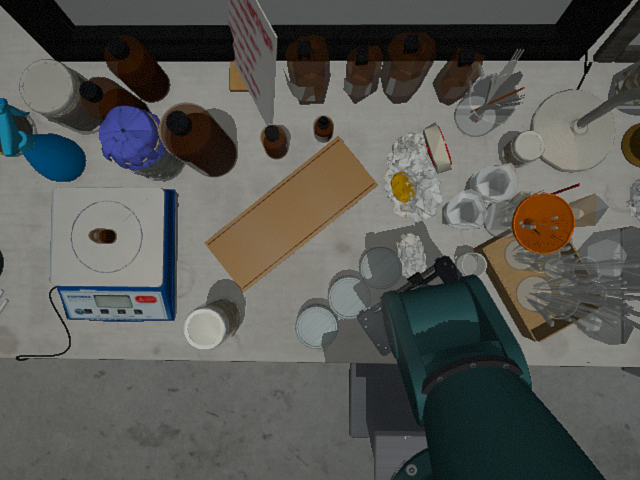

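The side crop shows the fingers at about (330,350), behind the shallow tin at (425,370) and clear of the foil at (460,430). In the top view nothing has moved. I'll descend and make a short first push.

```bash
python3 - <<'E'
from h import *
print(robot.move_l(P(-67,23.5),vel=60,contact_N=8))
s=sense();print(s['t'],s['position'],s['force'])
if s['position'][2]<26:
    robot.move_l(P(-25,23.5),vel=40)
    s=sense();print(s['t'],s['position'],s['force'])
    d=grab('side','side2')
    cv2.imwrite('pics/c2.png',cv2.resize(d['frame'][150:400,130:430],None,fx=2.5,fy=2.4)[:,:,::-1])
E
```

```text
False
5.775 [429.79055594 115.73777445  23.79897974] [ 0.63271138 -0.4664754   0.98352211]
6.975 [463.85222771 139.84344982  23.50256905] [-0.0041249   0.43385341 -0.25491141]
```

View pics/c2.png

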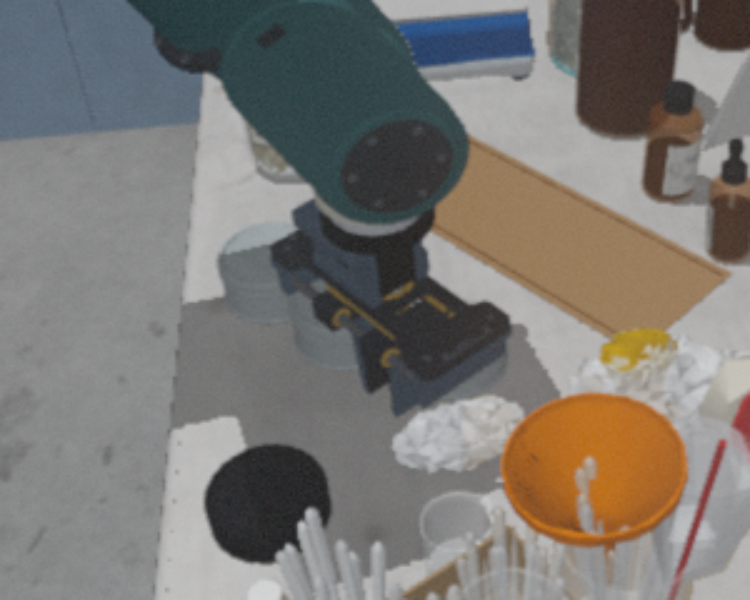

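The shallow tin is moving (around (485,360), mostly hidden by the gripper). The tall tins and the foil look unmoved. Continuing.

```bash
python3 - <<'E'
from h import *
robot.move_l(P(100,23.5),vel=50)
s=sense();print(s['t'],s['position'],s['force'])
grab('side','side3');d=grab('top','top3')
W=zmap_world(d);S=pickle.load(open('side3.pkl','rb'));W2=zmap_world(S)
C=np.array([592,335.])
for w in(W,W2):
    q=w[...,:2]-T; al=q@U;la=q@N
    m=(abs(w[...,2]-30)<5)&(al>90)&(al<230)&(abs(la)<70)
    print(m.sum(),[np.round(np.percentile(al[m],p),1) for p in(2,50,98)],[np.round(np.percentile(la[m],p),1) for p in(2,50,98)])
cv2.imwrite('pics/c3.png',cv2.resize(S['frame'][150:400,130:430],None,fx=2.5,fy=2.4)[:,:,::-1])
E
```

```text
9.675 [565.9733156  211.90239337  23.50682638] [-0.64853973 -0.6053979   0.32276384]
272 [np.float64(166.5), np.float64(183.2), np.float64(195.7)] [np.float64(-35.1), np.float64(-8.4), np.float64(20.2)]
53 [np.float64(90.5), np.float64(100.5), np.float64(153.1)] [np.float64(-41.0), np.float64(-23.1), np.float64(14.9)]
```

View pics/c3.png

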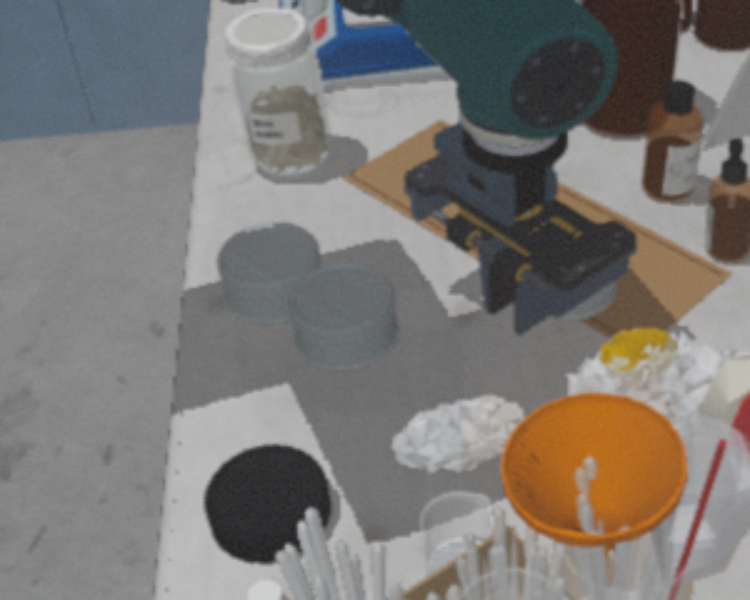

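View pics/top3.png

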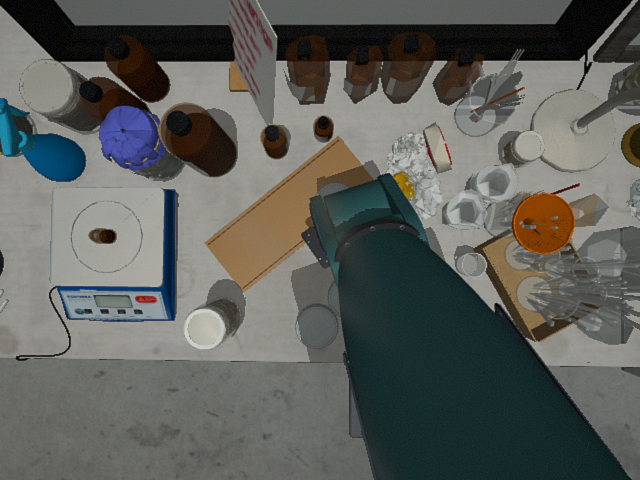

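The tin's front edge is at about 197 mm along the push, so its centre is about 156 mm along, as expected. The tall tins are unmoved at (270,270) and (345,315) in the side crop. I'll finish the push, back off, rise, and re-measure.

```bash
python3 - <<'E'
from h import *
robot.move_l(P(141,23.5),vel=40)
robot.move_l(P(115,23.5),vel=60)
robot.move_l(P(60,150),vel=150)
robot.move_l(P(-60,230),vel=200)
s=sense();print(s['t'],s['position'],s['force'])
S=grab('side','side4');d=grab('top','top4')
W=zmap_world(d);C=np.array([592,335.])
X,Y,Z=W[...,0],W[...,1],W[...,2]
G=T+197*U
m=((abs(Z-30)<6)&(np.hypot(X-G[0],Y-G[1])<65)).astype('uint8')
c=max(cv2.findContours(m,0,2)[0],key=cv2.contourArea);(u,v),r=cv2.minEnclosingCircle(c);p=ray(d,u,v,30)
q=p[:2]-C; print('px',u,v,r,'tin',p,'sheet x,y',q@[.775,.632],q@[-.632,.775])
cv2.imwrite('pics/c4.png',cv2.resize(S['frame'][150:400,130:430],None,fx=2.5,fy=2.4)[:,:,::-1])
E
```

```text
13.475 [435.6193285  119.93313527 229.58103467] [-0.08289855  0.22324782 -0.26694313]
px 322.96551513671875 185.62069702148438 21.10019874572754 tin [644.98965319 268.64918594  30.        ] sheet x,y -0.86673326535085 -84.9113417149346
```

View pics/c4.png

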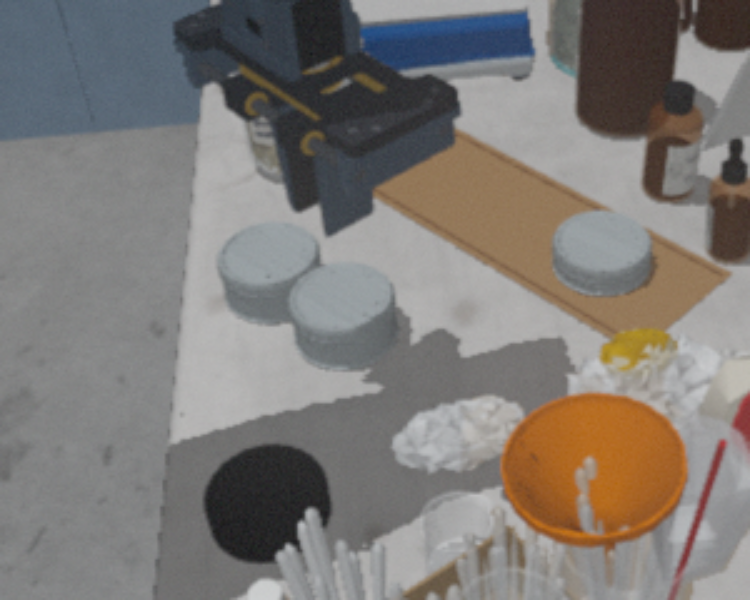

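View pics/top4.png

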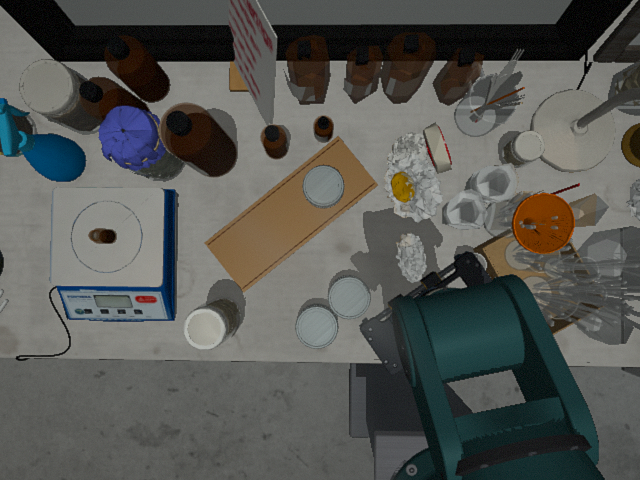

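The shallow tin stands upright on the paper at (323,186), at sheet (-1, -85) mm. The tall tins at (317,326) and (350,297), the jar, the bottle and the dropper are where they stood. The arm is up and clear, so I'm handing in.

```bash
python3 - <<'E'
from h import *
ticket.hand_in(); print(sense()['t'])
E
```

```text
the job is handed in; nothing more can be done
the job is handed in; nothing more can be done
```

The shallow tin is now upright on the brown paper sheet, and I've handed the job in. The depth map picked it out: it was the end tin by the foil, 30 mm high against 46 mm for the other two. I pushed it about 197 mm onto the sheet with the two fingers set narrow, tips about 6 mm above the bench. I then backed off and raised the arm clear at about 13.5 s of the 38 s allowed.

- **Shallow tin:** the last check put it at about x = -1 mm, y = -85 mm on the sheet, inside the ±26 and ±136 mm limits.
- **Other objects:** the tall tins, jar, bottle, dropper bottle, foil and black tin look unmoved in the before and after pictures. I compared those by eye and did not measure them again.
- **Mid-push check:** lateral position could not be measured because the arm hid the tin. The final picture settled it.

No checks failed or disagreed, and the hand-in gave no verdict.

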